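# Load the stationery tray and slide it into its desk housing

## Task

Tidy the desk: put the glue stick, the highlighter and the eraser (it starts on the housing's roof) into the open tray while it is out on the wooden riser board. Then slide the loaded tray, back edge first and its grip fin staying outside, fully home into the low metal housing, against its back stop so that the tray's front is flush with the roof's front edge. Do not tip the tray over or spill it, and leave the masking tape and the sticky notes where they are.

Things in the scene. Friction and masses are not known exactly. Their poses are not given: they have to be found in the camera images.
- tray: loose open grey plastic tray, 130 mm (x) by 190 mm (y), 28 mm high, walls and floor 4 mm, about 0.4 kg; origin at the centre of its underside, on the wooden riser board (a thin fixed board whose top is at z = 26 mm); z up. +x is its back, which enters the housing first; the grip fin is on its -x front
- tray_fin (a point): point to pinch on the tray's upright grip fin: on the tray's middle line, 90 mm in front of its origin (-x), 40 mm above the board; axes as the tray's. The fin is 12 mm thick along y, reaches from 65 to 106 mm in front of the origin and from 4 to 52 mm above the board; pinch from above, a finger on either y side
- housing: fixed low aluminium housing without floor (the tray runs on the board); origin on the board (z = 26 mm) at the centre of the tray's space, x from mouth (-66 mm) to back stop (inner face +66 mm), z up. 196 mm between the cheeks, 216 mm outside; roof 56 to 61 mm above the board. Two inner rails along the cheeks, 10 mm wide, underside 36 mm up. Home: tray's origin at x = 1, y = 0 mm, same axes
- housing_mouth (a point): middle of the housing's mouth at board level, 66 mm in front (-x) of its origin, axes as the housing's. Flared plates on both cheeks reach 22 mm further to the front and widen the mouth by about 5 mm a side
- glue_stick: glue stick lying flat, white with red cap, 26 mm thick, 100 mm long along its y; origin at the centre of its underside, z up; 35 g
- highlighter: stubby two-tone highlighter (pink and yellow) lying flat, 26 mm (x) by 72 mm (y) by 18 mm high; origin on its underside, 4 mm on its -y side of the middle, z up; 18 g
- eraser: eraser in a blue card sleeve lying flat, 22 mm (x) by 55 mm (y) by 12 mm high, at the start on the housing's roof (top 87 mm above the desk); origin at the centre of its underside, z up; 22 g
- masking_tape: bystander: roll of masking tape lying flat, 88 mm across, 24 mm high; origin at the centre of its underside
- note_pad: bystander: block of yellow sticky notes, 76 by 76 mm, 25 mm high; origin at the centre of its underside

How it is judged:
On the way:
1. the glue stick, the highlighter and the eraser all lie in the tray, let go, with the tray still outside the housing (x of glue_stick in the frame of tray between -0.062 and 0.062 m and y of glue_stick in the frame of tray between -0.091 and 0.091 m and z of glue_stick in the frame of tray between -0.005 and 0.045 m and x of highlighter in the frame of tray between -0.062 and 0.062 m and y of highlighter in the frame of tray between -0.091 and 0.091 m and z of highlighter in the frame of tray between -0.005 and 0.045 m and x of eraser in the frame of tray between -0.062 and 0.062 m and y of eraser in the frame of tray between -0.091 and 0.091 m and z of eraser in the frame of tray between -0.005 and 0.045 m and x of tray in the frame of housing below -0.11 m and contact force between the fingers and glue_stick below 0.1 N and contact force between the fingers and highlighter below 0.1 N and contact force between the fingers and eraser below 0.1 N), for 0.2 s.
At the end, for the whole second after the job is handed in: the tray is fully home in the housing (its back within 7 mm of the back stop, within 10 mm of centred, turned no more than 0.06 rad against the housing, flat on the board), with the glue stick, the highlighter and the eraser lying inside it, all released and at rest (x of glue_stick in the frame of tray between -0.062 and 0.062 m and y of glue_stick in the frame of tray between -0.091 and 0.091 m and z of glue_stick in the frame of tray between -0.005 and 0.045 m and x of highlighter in the frame of tray between -0.062 and 0.062 m and y of highlighter in the frame of tray between -0.091 and 0.091 m and z of highlighter in the frame of tray between -0.005 and 0.045 m and x of eraser in the frame of tray between -0.062 and 0.062 m and y of eraser in the frame of tray between -0.091 and 0.091 m and z of eraser in the frame of tray between -0.005 and 0.045 m and x of tray in the frame of housing above -0.006 m and horizontal distance between tray and housing below 0.01 m and angle between the x axis of tray and the x axis of housing, either way round below 0.06 rad and angle between tray's own z axis and vertical below 0.04 rad and height (world z) of tray below 0.032 m and linear speed of each of glue_stick, highlighter, eraser, tray below 0.02 m/s); the robot touches nothing.
It fails at once if the tray is tipped more than 20 degrees (angle between tray's own z axis and vertical above 0.35 rad).
It fails at once if the masking tape is moved more than 30 mm (distance of masking_tape from where it was at the start of the episode above 0.03 m).
It fails at once if the sticky notes are moved more than 30 mm (distance of note_pad from where it was at the start of the episode above 0.03 m).
It also fails if it takes over 72 s, if anything falls off the work surface, if the arm or the gripper's body presses on something with over 40 N, if the wrist force passes 120 N, or if a joint passes its speed limit or range.

## Robot

A 6-joint arm with a two-finger parallel gripper is mounted at the origin on the work surface; the furniture and walls round the work are solid. World frame = base frame: x ahead of the robot, y to its left, z up, the work surface at z = 0. Lengths are in m, angles in rad, forces in N, time in s.
With the tool pointing down it reaches from about 0.3 to 0.875 m from the base axis. Payload 6.4 kg.
Tool frame: the origin (TCP) lies midway between the tips of the shut fingers; the grasp point (between the pads) lies 19 mm behind it; z points along the fingers, y is the line along which they close (so a half turn about z gives the same grasp; the last joint's range is limited). The gripper opens to 85 mm and grips with 20 to 120 N. Pads are 22 mm wide; open, the fingers measure 114 mm over their backs; the gripper's body (76 mm by 85 mm) begins 54 mm behind the grasp point. The pads swing forward as they close: fully open they stand 13 mm farther back than shut.
Start: joints at [1.117, 0.181, 1.607, -0, 1.354, -0.206], TCP at [0.141, 0.557, 0.207] pointing down, gripper open.
Joint ranges: [-2.99, 2.99], [-0.89, 2.07], [0.3, 2.58], [-1.14, 4.28], [0, 2.63], [-3.12, 3.12]. Speed limits (rad/s): [2.57, 2.57, 3.01, 3.14, 3.14, 3.14].

## Interface

Orientations are given as a unit quaternion [w, x, y, z].
In Python, from bench import * gives the robot as it stands.
- The arm moves only by the tool play_rows, never from a script. Its argument "plan" is a list of rows, each a list of 3 entries, a list of its own where there are three numbers: the finger opening in mm, from 0 to 85.4, then the shift along the tool's x, y, z normalised to -1 to 1, where 1 is 40 cm, then the turn about the tool's z normalised to -1 to 1, where 1 is pi rad. A call has 1 to 10 rows; each row is the pose to reach, as a shift and turn from the pose commanded when the call began, along the tool's axes at that moment, turning the shorter way round; what a row does not reach only later rows make up. A row lasts 1/10 s, in which the tool goes at most 50 mm and 8.59 degrees, less where a joint would pass 70% of its speed; a pose out of reach is approached as far as the arm can. A call with a number of a shift or a turn outside -1 to 1 is refused whole. A call with a gripper value outside its range is refused whole. The fingers move at their own pace and stop on an object; the grip force is fixed at half the most. Time passes only in rows, so rows that repeat a pose let the fingers close. It gives the time, the measured TCP pose, the force, the opening and the grip force at its end, in the units of the state.
- get_obs(): the state, without advancing time (a new reading comes with each control period).
- camera(name): name is "side" or "top" or "wrist"; returns a dict with "image" (400x640x3 uint8, red, green, blue), "range_z" (400x640 float32, m along the optical axis (not along the pixel's ray), 0 where there is no reading), "intrinsics" (3x3 intrinsics, pixels), "rvec" (rotation vector, rad) and "tvec" (3), from world to camera coordinates, as OpenCV has them; the wrist camera has in their place "T_tool_cam" (4x4, takes a point from camera to tool coordinates, whose origin is the TCP and whose axes are the flange's). Camera axes: x right, y down, z forward; pixel columns grow to the right and rows downward; lengths in m; the calibration is good to about 2 mm. A picture is of the moment at which its call begins: read the wrist's pose just before it.
- hand_in(): hands the job in; it is judged then, once.
Trained networks look in a picture, given as the dict that the camera call returned (one of the last four; its "shot" number tells which), for a name from the list of things; names that differ only in an ending like _2 or _b are one class to them, and where a whole thing is asked for, a point or a joint stands for the part that bears it (a point fixed in the world has none). Each returns a list of dicts, best first, with "conf" (0 to 1); they miss things now and then, are a little off and sometimes report something else, mostly with a low value. They report only what shows in the picture. A call takes as long as a camera call.
- search_frame(picture, label): "rect" ([centre column, centre row, width, height] in pixels, round what is visible of it).
- masks_of(picture, label): "mask" (400x640 bool, what is visible of it) and "rect" ([centre column, centre row, width, height] in pixels, round what is visible of it).
The state is a dict: "time_s": time; "q": joint angles; "dq": joint speeds; "joint_efforts": joint torques, N m; "eef_pos": TCP position; "eef_rot": TCP orientation; "wrist_force": force on the tool from outside, world axes, zero at the start; "torque": the same for the moment, N m; "opening": opening from 0.0 (shut) to 1.0 (fully open); "grasp_force": force on a finger pad.
Only numpy, scipy, OpenCV 4.12 (cv2) and the standard library are available. Lean on these libraries where they do the work, as an engineer would, in place of code of your own. Each camera call takes 0.05 s, during which the arm holds its last target. There are 200 camera calls.

## Working session

There is one attempt and no reset: what is moved stays moved. The work goes in short steps, Python scripts to look and compute and a tool call to move; the robot and the scene stay as the last step left them, time stands still between calls to the robot, and variables do not carry over. Pictures are saved under pics/ and viewed, at most 10 in all, crops included, and the job is handed in when it is done.

Besides the shell and the picture viewer there is one more tool, called after ">>>" by a JSON object that holds its "method" and its "body". play_rows: Moves the arm, as the interface text tells. Its arguments: {"type":"object","properties":{"plan":{"type":"array","items":{"type":"array"}}},"required":["plan"]}

```bash
mkdir -p pics
cat > h.py <<'E'
from bench import *
import numpy as np, cv2
from scipy.spatial.transform import Rotation as R
def cam_pose(p,o=None):
    if 'rvec' in p:
        Rm=cv2.Rodrigues(np.array(p['rvec'],float))[0]; t=np.array(p['tvec'],float).ravel()
        return Rm.T, -Rm.T@t
    q=o['eef_rot']; Rt=R.from_quat([q[1],q[2],q[3],q[0]]).as_matrix()
    T=np.array(p['T_tool_cam']); return Rt@T[:3,:3], Rt@T[:3,3]+np.array(o['eef_pos'])
def cloud(p,o=None):
    K=np.array(p['intrinsics']); z=p['range_z']; v,u=np.mgrid[:400,:640]
    c=np.stack([(u-K[0,2])/K[0,0]*z,(v-K[1,2])/K[1,1]*z,z],-1)
    Rm,t=cam_pose(p,o); w=c@Rm.T+t; w[z<=0]=np.nan; return w
def save(p,n): cv2.imwrite(n,p['image'][:,:,::-1])
def meas(p,label,o=None,w=None,top=0.006):
    w=cloud(p,o) if w is None else w
    out=[]
    for m in masks_of(p,label)[:2]:
        k=cv2.erode(m['mask'].astype(np.uint8),np.ones((3,3)))>0
        P=w[k]; P=P[~np.isnan(P[:,0])]
        if len(P)<8: continue
        zt=np.percentile(P[:,2],90); T=P[P[:,2]>zt-top]
        r=cv2.minAreaRect((T[:,:2]*1000).astype(np.float32))
        out.append((round(m['conf'],2),np.round(m['rect']).tolist(),'zt%.1f'%(zt*1000),'c',np.round(r[0],1).tolist(),'sz',np.round(r[1],1).tolist(),'ang %.1f'%r[2],len(T)))
    return out
E
python3 - <<'E'
from h import *
o=get_obs(); print(o['eef_pos'],o['eef_rot'],o['opening'],o['wrist_force'])
for c in ['top','side']:
    p=camera(c); save(p,f'pics/{c}0.png'); w=cloud(p,o)
    print(c,np.round(cam_pose(p)[1],3))
    for l in ['tray','tray_fin','housing','glue_stick','highlighter','eraser','masking_tape','note_pad']:
        print(l,meas(p,l,o,w))
E
```

```text
[0.14074299 0.55689869 0.20565279] [-2.85580974e-04  1.23563933e-01  9.92336217e-01 -8.40096288e-04] 0.9962009574279196 [ 0.26610983  0.3889443  -0.36327917]
top [0.366 0.086 1.263]
tray [(0.69, [294.0, 221.0, 73.0, 59.0], 'zt34.3', 'c', [455.4, 138.7], 'sz', [184.0, 162.9], 'ang 87.3', 2170)]
tray_fin [(0.75, [294.0, 222.0, 67.0, 62.0], 'zt35.5', 'c', [455.3, 139.2], 'sz', [188.3, 162.6], 'ang 86.9', 1667)]
housing [(0.9, [289.0, 138.0, 88.0, 72.0], 'zt89.5', 'c', [693.5, 156.0], 'sz', [210.5, 150.9], 'ang 80.3', 2949)]
glue_stick [(0.75, [206.0, 177.0, 36.0, 10.0], 'zt27.1', 'c', [582.6, 393.1], 'sz', [93.7, 19.8], 'ang 83.1', 178)]
highlighter [(0.77, [199.0, 221.0, 24.0, 14.0], 'zt20.1', 'c', [460.2, 413.0], 'sz', [19.3, 64.0], 'ang 14.3', 125)]
eraser [(0.61, [306.0, 151.0, 23.0, 8.0], 'zt101.5', 'c', [647.9, 100.1], 'sz', [47.6, 17.6], 'ang 71.0', 102)]
masking_tape [(0.87, [420.0, 194.0, 31.0, 28.0], 'zt25.6', 'c', [551.5, -217.1], 'sz', [79.4, 83.4], 'ang 27.2', 135)]
note_pad [(0.6, [427.0, 257.0, 33.0, 32.0], 'zt21.7', 'c', [373.6, -240.4], 'sz', [71.7, 69.6], 'ang 81.1', 5
[... 567 characters left out ...]
.6, 17.9], 'ang 80.3', 106)]
highlighter [(0.54, [418.0, 192.0, 22.0, 9.0], 'zt21.1', 'c', [463.0, 418.2], 'sz', [21.4, 64.0], 'ang 15.7', 87)]
eraser [(0.46, [313.0, 221.0, 19.0, 9.0], 'zt101.7', 'c', [648.9, 101.3], 'sz', [46.3, 20.5], 'ang 64.3', 92), (0.44, [332.0, 243.0, 87.0, 73.0], 'zt89.9', 'c', [700.3, 157.8], 'sz', [211.7, 144.5], 'ang 80.6', 2765)]
masking_tape [(0.72, [329.0, 175.0, 61.0, 57.0], 'zt48.6', 'c', [460.5, 140.5], 'sz', [183.8, 161.6], 'ang 86.7', 347), (0.57, [217.0, 195.0, 28.0, 16.0], 'zt25.1', 'c', [544.6, -217.2], 'sz', [72.2, 82.9], 'ang 10.0', 66)]
note_pad [(0.64, [222.0, 150.0, 29.0, 27.0], 'zt21.6', 'c', [373.9, -237.6], 'sz', [76.5, 76.6], 'ang 79.4', 288)]
```

Run:
```python
import cv2
a=cv2.imread('pics/top0.png')[90:300,160:470]; b=cv2.imread('pics/side0.png')[100:310,190:470]
cv2.imwrite('pics/both.png',cv2.vconcat([cv2.resize(a,(440,298),interpolation=2),cv2.resize(b,(440,298),interpolation=2)]))
```

```text
(no output)
```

View pics/both.png

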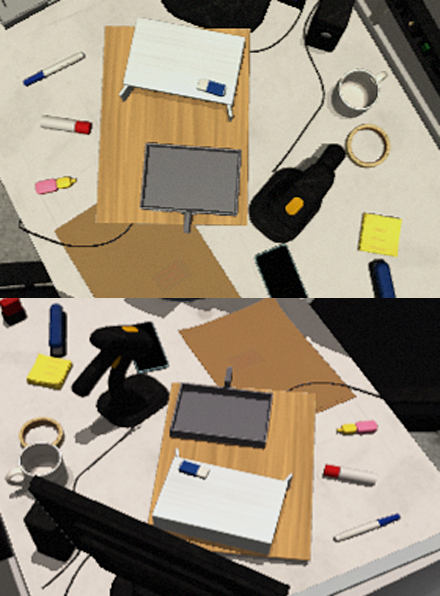

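The crops show the tray on the board with its fin toward the robot, and the housing with the eraser on its roof. The glue stick (red cap, top view about (206,177)) and highlighter (199,221) are on the left. A black scanner stands close to the tray's right side.

```bash
cat >> h.py <<'E'
def psi(o): 
    q=o['eef_rot']; y=R.from_quat([q[1],q[2],q[3],q[0]]).as_matrix()[:,1]; return np.degrees(np.arctan2(y[1],y[0]))
def go(*tg):
    """targets (x,y,z mm, psi deg) -> normalised shift and turn from now"""
    o=get_obs(); q=o['eef_rot']; Rt=R.from_quat([q[1],q[2],q[3],q[0]]).as_matrix()
    for x,y,z,a in tg:
        s=Rt.T@(np.array([x,y,z])/1000-o['eef_pos'])/0.4
        t=-((a-psi(o)+180)%360-180)/180
        print('go',(x,y,z,a),np.round(s,4).tolist(),round(t,4))
E
python3 - <<'E'
from h import *
p=camera('top'); w=cloud(p); p2=camera('side'); w2=cloud(p2)
W=np.concatenate([w.reshape(-1,3),w2.reshape(-1,3)]); W=W[~np.isnan(W[:,0])]
xs=np.arange(.2,.95,.05); ys=np.arange(.55,-.35,-.05)
print('     ',(ys*1000).astype(int))
for x in xs[::-1]:
    print(int(x*1000),[int(1000*W[(abs(W[:,0]-x)<.025)&(abs(W[:,1]-y)<.025)][:,2].max(initial=-.001)) for y in ys])
go((575,385,200,-8),(584.5,395.5,60,-8))
E
```

```text
[ 550  500  449  399  349  299  249  199  149   99   49    0  -50 -100
 -150 -200 -250 -300]
899 [205, 231, 209, 207, 185, 50, 6, 189, 346, 407, 407, 406, 407, 398, 982, 969, -1, -1]
849 [205, 204, 204, 50, 42, 7, 9, 23, 22, 116, 257, 406, 407, 407, 268, 944, 503, -1]
799 [203, 51, 51, 6, 27, 35, 93, 92, 84, 29, 31, 21, 188, 222, 155, 905, 905, -1]
749 [5, 6, 6, 18, 20, 32, 95, 94, 93, 94, 91, 19, 10, 154, 154, 260, 870, 838]
700 [7, 18, 20, 20, 31, 33, 93, 93, 94, 93, 93, 24, 7, 8, 94, 95, 258, 833]
649 [8, 21, 17, 7, 25, 84, 95, 92, 101, 103, 100, 7, 7, 9, 95, 93, 86, 797]
599 [8, 7, 29, 31, 30, 34, 32, 33, 33, 90, 90, 7, 7, 9, 94, 97, 29, 247]
549 [7, 8, 6, 27, 29, 33, 59, 61, 59, 58, 57, 19, 14, 175, 174, 28, 28, 7]
499 [6, 8, 7, 24, 7, 32, 58, 37, 37, 37, 59, 24, 279, 279, 182, 29, 28, 7]
449 [3, 6, 23, 27, 29, 33, 58, 37, 38, 37, 58, 236, 278, 280, 7, 8, 8, 8]
399 [-1, 7, 9, 8, 25, 33, 56, 59, 84, 59, 57, 231, 255, 253, 5, 26, 26, 24]
350 [-1, 0, 10, 10, 12, 12, 10, 9, 79, 6, 10, 16, 17, 7, 6, 25, 29, 22]
300 [-1, -1, 4, 7, 6, 10, 8, 8, 9, 9, 6, 17, 16, 12, 9, 46, 53, 7]
250 [-1, -1, -1, 6, 8, 9, 8, 9, 10, 8, 13, 15, 16, 14, 6, 9, 56, 10]
200 [599, 606, -1, 4, 8, 7, 10, 10, 10, 9, 12, 13, 15, 14, 9, 8, 53, 32]
go (575, 385, 200, -8) [-1.1576, -0.1519, 0.0165] 0.4656
go (584.5, 395.5, 60, -8) [-1.1742, -0.1206, 0.3665] 0.4656
```

>>> {"method": "play_rows", "body": {"plan": [[70,[-0.9,-0.12,0],0.3],[70,[-0.9,-0.12,0],0.46],[70,[-0.9,-0.12,0],0.46],[70,[-0.9,-0.12,0],0.46],[70,[-0.9,-0.12,0],0.46],[70,[-0.9,-0.12,0],0.46],[70,[-0.9,-0.12,0],0.46],[70,[-0.9,-0.12,0],0.46],[70,[-0.9,-0.12,0],0.46],[70,[-0.9,-0.12,0],0.46]]}}

```text
time_s: 2.0
eef_pos: [0.4792, 0.4218, 0.2062]
eef_rot: [-0.0, 0.751, 0.66, -0.0]
wrist_force: [-0.5, 0.7, 0.2]
opening: 0.82
grasp_force: 0.0
```

Run:
```python
from h import *
o=get_obs(); p=camera('wrist'); save(p,'pics/w1.png'); w=cloud(p,o)
print(o['time_s'],o['eef_pos'],psi(o),np.round(cam_pose(p,o)[1],3))
for l in ['glue_stick','highlighter']: print(l,meas(p,l,o,w))
for c in ['top','side']:
    W=cloud(camera(c)).reshape(-1,3)
    for z in (.06,.1,.15,.2):
        k=(W[:,2]>z)&(W[:,0]>.3)&(W[:,0]<.56)&(W[:,1]<.08)&(W[:,1]>-.2); print(c,z,W[k][:,1].max(initial=-1),W[k][W[k][:,1].argmax()] if k.any() else '')
go((584.5,395.5,60,-8))
```

```text
2.0 [0.4791671  0.42184913 0.20621428] -7.416113413016932 [0.489 0.495 0.374]
glue_stick [(0.87, [417.0, 175.0, 34.0, 84.0], 'zt26.5', 'c', [582.2, 398.0], 'sz', [97.4, 21.9], 'ang 82.9', 1529)]
highlighter [(0.64, [305.0, 173.0, 40.0, 63.0], 'zt19.3', 'c', [461.4, 413.2], 'sz', [23.0, 77.0], 'ang 12.6', 1089)]
top 0.06 0.06036335673752313 [0.53272432 0.06036336 0.06028523]
top 0.1 0.0009341392799079584 [0.41913378 0.00093414 0.19935106]
top 0.15 0.0009341392799079584 [0.41913378 0.00093414 0.19935106]
top 0.2 -0.0011132097015990466 [ 0.41652445 -0.00111321  0.20429059]
side 0.06 0.0007501477773067811 [0.42025916 0.00075015 0.2011905 ]
side 0.1 0.0007501477773067811 [0.42025916 0.00075015 0.2011905 ]
side 0.15 0.0007501477773067811 [0.42025916 0.00075015 0.2011905 ]
side 0.2 0.0007501477773067811 [0.42025916 0.00075015 0.2011905 ]
go (584.5, 395.5, 60, -8) [-0.0358, 0.2722, 0.3664] 0.0064
```

View pics/w1.png

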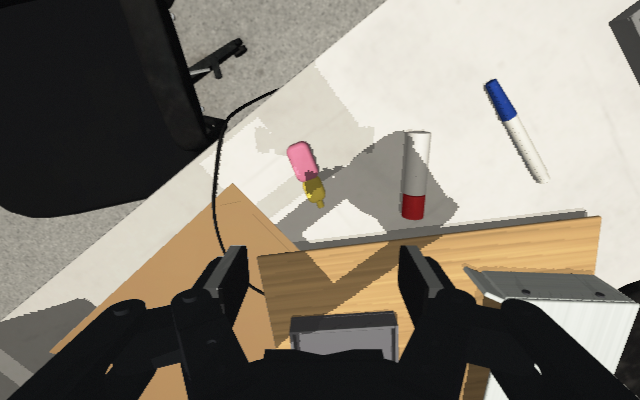

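The wrist view shows the glue stick at (417,175) and the highlighter at (305,173), which agrees with the two fixed cameras. Next is the glue stick grasp.

Run:
```python
from h import *
go((583,397,60,-7.5),(583,397,4,-7.5))
```

```text
go (583, 397, 60, -7.5) [-0.0326, 0.268, 0.3664] 0.0036
go (583, 397, 4, -7.5) [-0.0326, 0.2681, 0.5064] 0.0036
```

>>> {"method": "play_rows", "body": {"plan": [[60,[-0.033,0.268,0.0],0.003],[60,[-0.033,0.268,0.2],0.003],[60,[-0.033,0.268,0.366],0.003],[60,[-0.033,0.268,0.366],0.003],[60,[-0.033,0.268,0.366],0.003],[60,[-0.033,0.268,0.42],0.003],[60,[-0.033,0.268,0.46],0.003],[60,[-0.033,0.268,0.503],0.003],[60,[-0.033,0.268,0.503],0.003],[40,[-0.033,0.268,0.503],0.003]]}}

```text
time_s: 3.25
eef_pos: [0.583, 0.3968, 0.0059]
eef_rot: [0.0, 0.752, 0.659, 0.0]
wrist_force: [-0.7, 0.2, 0.4]
opening: 0.551
grasp_force: 0.0
```

>>> {"method": "play_rows", "body": {"plan": [[10,[0,0,0],0],[10,[0,0,0],0],[10,[0,0,0],0],[10,[0,0,0],0],[10,[0,0,0],0],[10,[0,0,-0.1],0],[10,[0,0,-0.25],0],[10,[0,0,-0.25],0],[10,[0,0,-0.25],0]]}}

```text
time_s: 4.15
eef_pos: [0.5853, 0.3975, 0.1093]
eef_rot: [0.001, 0.752, 0.659, 0.003]
wrist_force: [-0.5, -0.1, 0.3]
opening: 0.12
grasp_force: 0.0
```

Run:
```python
from h import *
o=get_obs(); p=camera('wrist'); save(p,'pics/w2.png'); w=cloud(p,o)
print(o['time_s'],o['eef_pos'],psi(o),o['opening'])
print(meas(p,'glue_stick',o,w))
for c in('top','side'):
  print(meas(camera(c),'glue_stick'))
```

```text
4.15 [0.58527059 0.39747705 0.1093169 ] -7.537778515344263 0.11988401428763637
[(0.73, [320.0, 188.0, 39.0, 116.0], 'zt26.5', 'c', [583.2, 397.8], 'sz', [97.7, 22.1], 'ang 83.0', 2870)]
[(0.35, [295.0, 222.0, 66.0, 60.0], 'zt34.0', 'c', [455.4, 138.9], 'sz', [184.3, 162.8], 'ang 86.6', 2279)]
[(0.59, [413.0, 222.0, 36.0, 14.0], 'zt27.6', 'c', [585.6, 397.5], 'sz', [92.6, 20.4], 'ang 82.1', 132)]
```

View pics/w2.png

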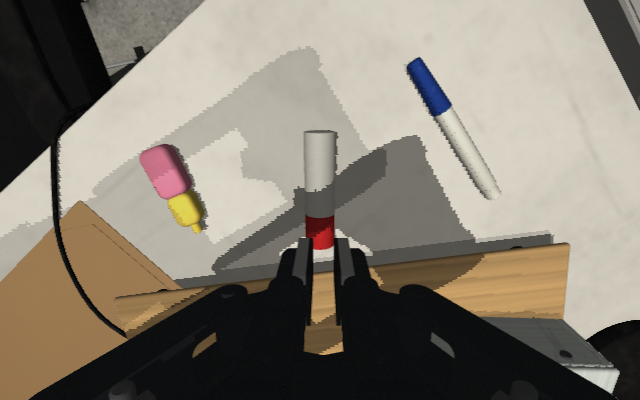

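The fingers closed over the glue stick but slipped off it. It has not moved, so I'll retry lower and check the grip before lifting.

Run:
```python
from h import *
go((584,397.5,60,-7),(584,397.5,1,-7))
```

```text
go (584, 397.5, 60, -7) [0.0051, 0.0053, 0.1074] -0.003
go (584, 397.5, 1, -7) [0.0053, 0.0058, 0.2549] -0.003
```

Run:
```python
from h import *
o=get_obs();print(o['time_s'],o['eef_pos'],psi(o),np.abs(o['dq']).max())
go((584,397.5,1,-7))
```

```text
4.45 [0.58177593 0.39584229 0.10295262] -7.541558105154288 0.007393254572122316
go (584, 397.5, 1, -7) [0.0053, 0.0058, 0.2549] -0.003
```

>>> {"method": "play_rows", "body": {"plan": [[50,[0.003,0.005,0],0],[50,[0.003,0.005,0],0],[50,[0.003,0.005,0.1],0],[50,[0.003,0.005,0.19],0],[50,[0.003,0.005,0.24],0],[50,[0.003,0.005,0.255],0],[50,[0.003,0.005,0.255],0],[50,[0.003,0.005,0.255],0]]}}

```text
time_s: 5.25
eef_pos: [0.5864, 0.3979, 0.005]
eef_rot: [0.0, 0.752, 0.659, 0.001]
wrist_force: [-0.1, 1.2, 0.2]
opening: 0.589
grasp_force: 0.0
```

>>> {"method": "play_rows", "body": {"plan": [[10,[0,0,0],0],[10,[0,0,0],0],[10,[0,0,0],0],[10,[0,0,0],0]]}}

```text
time_s: 5.65
eef_pos: [0.5854, 0.3975, 0.004]
eef_rot: [0.0, 0.752, 0.659, 0.0]
wrist_force: [0.9, -0.5, 0.4]
opening: 0.12
grasp_force: 0.0
```

Run:
```python
from h import *
o=get_obs(); p=camera('wrist'); w=cloud(p,o); s=camera('side'); t=camera('top')
print(o['time_s'],o['eef_pos'],psi(o),o['opening'],o['q'])
print(meas(p,'glue_stick',o,w),meas(s,'glue_stick'),meas(t,'glue_stick'))
a=cv2.resize(p['image'],(480,300)); b=cv2.resize(s['image'][150:260,340:500],(436,300),interpolation=2)[:,:320]
c=cv2.resize(t['image'][120:230,140:300],(436,300),interpolation=2)
im=np.zeros((600,760,3),np.uint8); im[:300,:480]=a; im[300:,:436]=c; im[300:,438:758]=b
cv2.imwrite('pics/m3.png',im[:,:,::-1])
```

```text
5.65 [0.58541279 0.3975387  0.00395479] -7.5343487148543655 0.11954716196423706 [4.29288144e-01 6.80034766e-01 1.35441671e+00 1.39848911e-05
 1.10636673e+00 5.60780940e-01]
[(0.96, [317.0, 241.0, 55.0, 177.0], 'zt26.5', 'c', [583.2, 397.8], 'sz', [97.9, 22.2], 'ang 83.2', 5452)] [(0.46, [411.0, 221.0, 34.0, 11.0], 'zt27.1', 'c', [587.8, 396.6], 'sz', [93.9, 20.3], 'ang 83.4', 74), (0.3, [313.0, 219.0, 24.0, 8.0], 'zt102.3', 'c', [648.8, 102.4], 'sz', [48.2, 18.7], 'ang 70.0', 91)] [(0.47, [217.0, 179.0, 17.0, 7.0], 'zt26.8', 'c', [577.5, 363.9], 'sz', [34.2, 18.6], 'ang 80.9', 53)]
```

View pics/m3.png

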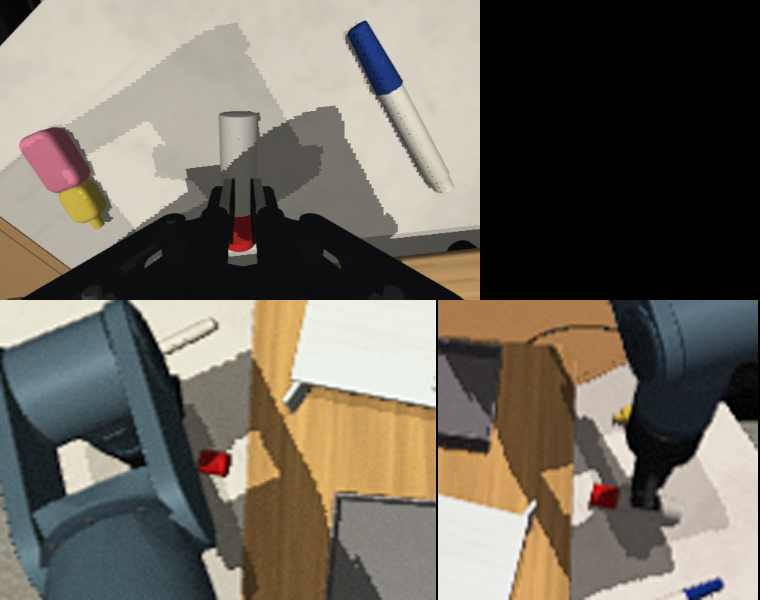

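The wrist view shows the fingertips at about (225–255,190), straddling the stick but apparently above it. I'll measure where the tips really are from the depth image.

Run:
```python
from h import *
o=get_obs(); p=camera('wrist'); w=cloud(p,o); T=np.array(p['T_tool_cam'])
print(np.round(T,4).tolist(), np.round(p['intrinsics'],1).tolist())
Rm,t=cam_pose(p,o); q=o['eef_rot']; Rt=R.from_quat([q[1],q[2],q[3],q[0]]).as_matrix()
tool=(w-np.array(o['eef_pos']))@Rt*1000
for r in range(200,345,8):
    print(r,[ (int(c),*np.round(tool[r,c]).tolist()) if not np.isnan(tool[r,c,0]) else (c,) for c in (290,300,306,318,330,336,346)])
# TCP and grasp point projections
K=np.array(p['intrinsics'])
for z in (0,-.019):
    c=np.linalg.inv(T)@[0,0,z,1]; print('proj',z,K@c[:3]/c[2])
```

```text
[[0.0001, -0.9577, -0.2879, 0.0734], [1.0, 0.0001, 0.0, 0.0002], [-0.0, -0.2879, 0.9577, -0.168], [0.0, 0.0, 0.0, 1.0]] [[322.1, 0.0, 323.0], [0.0, 322.1, 195.5], [0.0, 0.0, 1.0]]
200 [(290, 20.0, -18.0, 2.0), (300, 27.0, -11.0, -20.0), (306, 27.0, -8.0, -22.0), (318, 28.0, -2.0, -23.0), (330, 27.0, 4.0, -22.0), (336, 27.0, 6.0, -20.0), (346, 19.0, 13.0, 3.0)]
208 [(290, 15.0, -18.0, 2.0), (300, 22.0, -11.0, -19.0), (306, 23.0, -8.0, -21.0), (318, 23.0, -2.0, -22.0), (330, 23.0, 4.0, -21.0), (336, 22.0, 7.0, -19.0), (346, 15.0, 13.0, 3.0)]
216 [(290, 10.0, -18.0, 2.0), (300, 18.0, -11.0, -19.0), (306, 19.0, -8.0, -20.0), (318, 20.0, -2.0, -24.0), (330, 19.0, 4.0, -22.0), (336, 18.0, 7.0, -20.0), (346, 10.0, 13.0, 2.0)]
224 [(290, 5.0, -19.0, 2.0), (300, 14.0, -11.0, -19.0), (306, 15.0, -8.0, -21.0), (318, 16.0, -2.0, -23.0), (330, 15.0, 4.0, -22.0), (336, 14.0, 7.0, -20.0), (346, 5.0, 13.0, 3.0)]
232 [(290, 0.0, -19.0, 2.0), (300, 9.0, -11.0, -19.0), (306, 10.0, -8.0, -21.0), (318, 11.0, -2.0, -22.0), (330, 11.0, 4.0, -22.0), (336, 10.0, 7.0, -20.0), (346, 0.0, 13.0, 3.0)]
240 [(290,
[... 1941 characters left out ...]
36, -43.0, 7.0, -19.0), (346, -0.0, 8.0, -73.0)]
328 [(290, 18.0, -8.0, -99.0), (300, 8.0, -7.0, -88.0), (306, -47.0, -9.0, -20.0), (318, -45.0, -2.0, -23.0), (330, -46.0, 4.0, -21.0), (336, -48.0, 7.0, -19.0), (346, -4.0, 8.0, -73.0)]
336 [(290, 18.0, -8.0, -102.0), (300, 6.0, -7.0, -89.0), (306, -71.0, -11.0, 2.0), (318, -50.0, -3.0, -23.0), (330, -72.0, 5.0, 3.0), (336, -71.0, 8.0, 3.0), (346, -6.0, 8.0, -74.0)]
344 [(290, 17.0, -8.0, -104.0), (300, 3.0, -7.0, -89.0), (306, -77.0, -11.0, 3.0), (318, -77.0, -3.0, 2.0), (330, -78.0, 5.0, 3.0), (336, -78.0, 9.0, 3.0), (346, -7.0, 8.0, -77.0)]
proj 0 [322.64545214 234.33633192   1.        ]
proj -0.019 [322.60517386 249.40680839   1.        ]
```

The depth image puts the real fingertips about 30 mm behind the reported TCP. At TCP z≈4 they were just above the stick. I'll go lower in steps and watch the force.

>>> {"method": "play_rows", "body": {"plan": [[50,[0,0,0],0],[50,[0,0,0],0],[50,[0,0,0],0],[50,[0,0,0.02],0],[50,[0,0,0.035],0],[50,[0,0,0.035],0],[50,[0,0,0.035],0]]}}

```text
time_s: 6.7
eef_pos: [0.5847, 0.3972, -0.0114]
eef_rot: [-0.0, 0.752, 0.659, -0.001]
wrist_force: [0.5, -0.0, 0.4]
opening: 0.589
grasp_force: 0.0
```

```bash
cat > tips.py <<'E'
from h import *
def tips():
    o=get_obs(); p=camera('wrist'); w=cloud(p,o)
    q=o['eef_rot']; Rt=R.from_quat([q[1],q[2],q[3],q[0]]).as_matrix()
    t=(w-np.array(o['eef_pos']))@Rt*1000
    f=(abs(t[...,0]-9)<5)&(t[...,2]>-75)&(abs(t[...,1])<60)&(p['image'].max(-1)<70)
    print(o['time_s'],np.round(o['eef_pos'],4),'F',np.round(o['wrist_force'],1),'open',round(o['opening'],3))
    for s in (-1,1):
        k=f&(t[...,1]*s>0); y=t[k]; 
        for lo in range(-60,10,6):
            j=(y[:,2]>=lo)&(y[:,2]<lo+6)
            if j.sum()>3: print(s,lo,j.sum(),np.round(np.median(y[j],0),1), 'y',np.round(y[j][:,1].min()),np.round(y[j][:,1].max()))
    return o,p,w
if __name__=='__main__': tips()
E
python3 tips.py
```

```text
6.7 [ 0.5847  0.3972 -0.0114] F [ 0.5 -0.   0.4] open 0.589
-1 -60 288 [  9.9 -28.8 -57.1] y -38.0 -24.0
-1 -54 254 [  9.6 -29.1 -51. ] y -39.0 -24.0
-1 -48 225 [  9.  -28.9 -44.9] y -38.0 -24.0
-1 -42 191 [  9.3 -28.7 -39.1] y -38.0 -24.0
-1 -36 87 [ 10.7 -26.3 -33.7] y -36.0 -24.0
1 -60 283 [ 10.   29.6 -56.9] y 25.0 39.0
1 -54 238 [  9.3  29.6 -51. ] y 25.0 39.0
1 -48 220 [ 10.3  30.  -45.2] y 25.0 39.0
1 -42 189 [ 10.2  29.3 -39.1] y 25.0 39.0
1 -36 89 [ 10.6  26.8 -34. ] y 25.0 37.0
```

>>> {"method": "play_rows", "body": {"plan": [[50,[0,0,0.015],0],[50,[0,0,0.03],0],[50,[0,0,0.03],0],[50,[0,0,0.03],0],[15,[0,0,0.03],0],[15,[0,0,0.03],0],[15,[0,0,0.03],0],[15,[0,0,0.03],0]]}}

```text
time_s: 7.55
eef_pos: [0.5856, 0.3976, -0.0221]
eef_rot: [0.0, 0.752, 0.659, 0.0]
wrist_force: [0.9, -1.3, 2.6]
opening: 0.288
grasp_force: 61.2
```

Gripped (24.6 mm, 61 N). I'll lift, and measure the tray and housing from the fixed cameras meanwhile.

>>> {"method": "play_rows", "body": {"plan": [[15,[0,0,-0.1],0],[15,[0,0,-0.2],0],[15,[0,0,-0.3],0],[15,[0,0,-0.3],0],[15,[0,0,-0.3],0]]}}

```text
time_s: 8.05
eef_pos: [0.5859, 0.3978, 0.0989]
eef_rot: [0.0, 0.752, 0.659, 0.001]
wrist_force: [-0.0, 0.8, -1.1]
opening: 0.288
grasp_force: 60.8
```

```bash
cat > tray.py <<'E'
from h import *
def rect(P): 
    r=cv2.minAreaRect((P[:,:2]*1000).astype(np.float32)); return np.round(r[0],1).tolist(),np.round(r[1],1).tolist(),round(r[2],1),len(P)
def fit(p,o=None):
    w=cloud(p,o); res=[]
    K=np.array(p['intrinsics']); im=p['image'].astype(int)
    dark=((im.max(-1)-im.min(-1))<30)&(im.max(-1)<175)
    P=w[dark]; P=P[~np.isnan(P[:,0])]
    # rim+floor, height band of tray
    t=(P[:,2]>.027)&(P[:,2]<.062)&(P[:,0]>.37)&(P[:,0]<.56)&(P[:,1]>.025)&(P[:,1]<.27)
    T=P[t]; print('tray all',rect(T[T[:,0]>.388])); 
    f=T[(T[:,2]>.028)&(T[:,2]<.042)]; print('floor',rect(f),np.median(f[:,2]))
    F=P[(P[:,2]>.066)&(P[:,2]<.092)&(P[:,0]>.33)&(P[:,0]<.43)&(P[:,1]>.08)&(P[:,1]<.22)]
    if len(F)>5: print('fin',rect(F),F.mean(0))
    Q=w.reshape(-1,3); Q=Q[~np.isnan(Q[:,0])]
    H=Q[(Q[:,2]>.080)&(Q[:,2]<.0965)&(Q[:,0]>.57)&(Q[:,0]<.83)&(Q[:,1]>.0)&(Q[:,1]<.3)]
    print('roof',rect(H),np.median(H[:,2]))
if __name__=='__main__':
    for c in('top','side'): print(c); fit(camera(c))
    o=get_obs(); print(o['time_s'],o['eef_pos'],o['opening'],o['grasp_force'])
E
python3 tray.py
```

```text
top
tray all ([463.8, 137.3], [190.6, 150.5], 86.5, 2796)
floor ([462.3, 135.9], [188.4, 147.7], 86.9, 2125) 0.030416156297817354
fin ([390.1, 141.7], [37.6, 10.7], 1.1, 57) [0.39103419 0.14085137 0.07658036]
roof ([692.6, 157.1], [218.9, 161.0], 80.7, 3658) 0.08652948372056846
side
tray all ([472.9, 140.0], [189.7, 138.1], 87.2, 2132)
floor ([474.0, 140.0], [189.6, 134.4], 87.1, 1539) 0.031135000228508458
fin ([391.2, 144.4], [10.6, 39.6], 86.8, 43) [0.39422783 0.14429847 0.07656092]
roof ([692.5, 158.4], [219.8, 159.7], 79.9, 3359) 0.08702747044290793
8.15 [0.58399858 0.3968525  0.09560508] 0.2862710547912305 60.799033641815186
```

Run:
```python
from h import *
go((498,172,95,-3),(498,172,8,-3))
```

```text
go (498, 172, 95, -3) [-0.5855, -0.1394, 0.0028] -0.0252
go (498, 172, 8, -3) [-0.5851, -0.1388, 0.2203] -0.0252
```

>>> {"method": "play_rows", "body": {"plan": [[15,[-0.12,-0.03,0],0],[15,[-0.24,-0.06,0],-0.025],[15,[-0.36,-0.09,0],-0.025],[15,[-0.48,-0.12,0],-0.025],[15,[-0.585,-0.139,0],-0.025],[15,[-0.585,-0.139,0],-0.025],[15,[-0.585,-0.139,0.1],-0.025],[15,[-0.585,-0.139,0.18],-0.025],[15,[-0.585,-0.139,0.21],-0.025],[15,[-0.585,-0.139,0.21],-0.025]]}}

```text
time_s: 9.15
eef_pos: [0.4967, 0.1727, 0.0106]
eef_rot: [-0.002, 0.726, 0.688, -0.002]
wrist_force: [0.8, -1.1, 0.4]
opening: 0.291
grasp_force: 60.9
```

>>> {"method": "play_rows", "body": {"plan": [[15,[0,0,0.005],0],[15,[0,0,0.01],0],[35,[0,0,0.01],0],[35,[0,0,0.01],0],[35,[0,0,0.01],0],[35,[0,0,-0.1],0],[35,[0,0,-0.22],0],[35,[0,0,-0.3],0],[35,[0,0,-0.3],0]]}}

```text
time_s: 10.05
eef_pos: [0.5034, 0.1733, 0.1394]
eef_rot: [0.003, 0.726, 0.688, 0.004]
wrist_force: [1.2, 0.3, 0.7]
opening: 0.411
grasp_force: 0.0
```

Run:
```python
from h import *
o=get_obs(); p=camera('wrist'); w=cloud(p,o)
print(o['time_s'],o['eef_pos'],psi(o),meas(p,'glue_stick',o,w), meas(p,'highlighter',o,w))
go((475,400,120,13),(460,419,80,13))
```

```text
10.05 [0.50343742 0.17326576 0.13943292] -3.0269178962124 [(0.91, [321.0, 188.0, 39.0, 114.0], 'zt56.4', 'c', [501.9, 172.8], 'sz', [97.8, 22.2], 'ang 86.8', 2934)] []
go (475, 400, 120, 13) [0.5644, -0.0898, 0.0326] -0.0891
go (460, 419, 80, 13) [0.6099, -0.1298, 0.1326] -0.0891
```

>>> {"method": "play_rows", "body": {"plan": [[50,[0.12,-0.02,0],0],[50,[0.24,-0.05,0],-0.045],[50,[0.36,-0.08,0],-0.089],[50,[0.48,-0.1,0.03],-0.089],[50,[0.61,-0.13,0.1],-0.089],[50,[0.61,-0.13,0.132],-0.089],[50,[0.61,-0.13,0.132],-0.089],[50,[0.61,-0.13,0.132],-0.089],[50,[0.61,-0.13,0.132],-0.089]]}}

```text
time_s: 11.1
eef_pos: [0.461, 0.4182, 0.081]
eef_rot: [0.0, 0.623, 0.782, 0.0]
wrist_force: [0.0, 0.2, -0.2]
opening: 0.585
grasp_force: 0.0
```

Run:
```python
from h import *
o=get_obs(); p=camera('wrist'); w=cloud(p,o)
print(o['time_s'],o['eef_pos'],psi(o), meas(p,'highlighter',o,w))
camera('wrist'); print(get_obs()['eef_pos'])
go((460,420,-26,13))
```

```text
11.1 [0.46104916 0.41815717 0.08099883] 12.908371883076997 [(0.88, [321.0, 204.0, 39.0, 99.0], 'zt19.2', 'c', [460.2, 412.5], 'sz', [24.4, 79.6], 'ang 11.9', 2607)]
[0.4615157  0.41843422 0.08175837]
go (460, 420, -26, 13) [0.0045, -0.0033, 0.2694] -0.0006
```

>>> {"method": "play_rows", "body": {"plan": [[50,[0.004,-0.006,0.1],0],[50,[0.004,-0.006,0.2],0],[50,[0.004,-0.006,0.25],0],[50,[0.004,-0.006,0.267],0],[50,[0.004,-0.006,0.267],0],[50,[0.004,-0.006,0.267],0],[12,[0.004,-0.006,0.267],0],[12,[0.004,-0.006,0.267],0],[12,[0.004,-0.006,0.267],0],[12,[0.004,-0.006,0.267],0]]}}

```text
time_s: 12.25
eef_pos: [0.4589, 0.4208, -0.0245]
eef_rot: [0.001, 0.623, 0.783, 0.001]
wrist_force: [-0.3, -1.4, 6.0]
opening: 0.276
grasp_force: 62.4
```

>>> {"method": "play_rows", "body": {"plan": [[12,[0,0,-0.1],0],[12,[0,0,-0.2],0],[12,[0,0,-0.31],0],[12,[0,0,-0.31],0],[12,[0,0,-0.31],0]]}}

```text
time_s: 12.75
eef_pos: [0.4587, 0.4208, 0.0997]
eef_rot: [0.001, 0.623, 0.783, 0.002]
wrist_force: [-0.3, -0.4, -0.7]
opening: 0.276
grasp_force: 59.1
```

Run:
```python
from h import *
camera('top');o=get_obs(); print(o['time_s'],o['eef_pos'],o['opening'],o['grasp_force'])
go((469,94,100,87),(469,94,7,87))
```

```text
12.8 [0.4574833  0.4199997  0.09775288] 0.27510703533488434 59.14049849005096
go (469, 94, 100, 87) [-0.8006, -0.155, -0.0056] -0.4112
go (469, 94, 7, 87) [-0.8006, -0.1551, 0.2269] -0.4112
```

>>> {"method": "play_rows", "body": {"plan": [[12,[-0.1,-0.02,0],-0.045],[12,[-0.2,-0.04,0],-0.09],[12,[-0.3,-0.06,0],-0.135],[12,[-0.4,-0.08,0],-0.18],[12,[-0.5,-0.1,0],-0.225],[12,[-0.6,-0.12,0],-0.27],[12,[-0.7,-0.14,0],-0.315],[12,[-0.8,-0.155,0],-0.36],[12,[-0.8,-0.155,0],-0.41],[12,[-0.8,-0.155,0],-0.411]]}}

```text
time_s: 13.8
eef_pos: [0.4678, 0.0931, 0.0961]
eef_rot: [-0.002, 0.027, 1.0, 0.0]
wrist_force: [-1.6, 0.7, 0.6]
opening: 0.278
grasp_force: 59.2
```

Run:
```python
from h import *
camera('top');o=get_obs(); print(o['time_s'],o['eef_pos'],psi(o),o['opening'],o['grasp_force'])
go((469,94,7,87))
```

```text
13.85 [0.46793773 0.09404814 0.09630966] 86.84846807841741 0.27230927697261154 59.166026030725334
go (469, 94, 7, 87) [-0.0033, -0.0, 0.2233] -0.0008
```

>>> {"method": "play_rows", "body": {"plan": [[12,[-0.003,0,0.1],0],[12,[-0.003,0,0.18],0],[12,[-0.003,0,0.215],0],[12,[-0.003,0,0.223],0],[34,[-0.003,0,0.223],0],[34,[-0.003,0,0.223],0],[34,[-0.003,0,0.223],0],[34,[-0.003,0,0.1],0],[34,[-0.003,0,-0.02],0],[34,[-0.003,0,-0.14],0]]}}

```text
time_s: 14.85
eef_pos: [0.4702, 0.0944, 0.1562]
eef_rot: [0.0, 0.027, 1.0, -0.0]
wrist_force: [1.8, -0.4, 0.4]
opening: 0.395
grasp_force: 0.0
```

>>> {"method": "play_rows", "body": {"plan": [[50,[0,0,-0.1],0],[50,[0,0,-0.1],0],[50,[-0.1,0,-0.1],0.03],[50,[-0.2,0,-0.1],0.07],[50,[-0.28,0,-0.1],0.11],[50,[-0.28,0,-0.1],0.11],[50,[-0.28,0,-0.1],0.11],[50,[-0.28,0,-0.1],0.11]]}}

```text
time_s: 15.65
eef_pos: [0.581, 0.0886, 0.1935]
eef_rot: [-0.001, 0.197, 0.98, -0.0]
wrist_force: [-1.3, -0.1, -0.9]
opening: 0.587
grasp_force: 0.0
```

Run:
```python
from h import *
from tray import fit
o=get_obs(); p=camera('wrist'); w=cloud(p,o); save(p,'pics/w4.png')
print(o['time_s'],o['eef_pos'],psi(o))
for l in ('glue_stick','highlighter','eraser','housing'): print(l,meas(p,l,o,w))
fit(p,o)
for c in ('top','side'):
    p=camera(c); print(c,meas(p,'eraser'),meas(p,'highlighter'))
```

```text
15.65 [0.58102818 0.08860177 0.193549  ] 67.24057423486671
glue_stick [(0.81, [377.0, 59.0, 115.0, 60.0], 'zt56.6', 'c', [501.7, 172.6], 'sz', [97.8, 22.7], 'ang 86.8', 2789), (0.4, [325.0, 76.0, 258.0, 152.0], 'zt49.1', 'c', [473.4, 138.9], 'sz', [189.2, 128.9], 'ang 86.8', 2540)]
highlighter [(0.93, [283.0, 69.0, 48.0, 94.0], 'zt49.4', 'c', [477.8, 95.9], 'sz', [24.3, 78.0], 'ang 87.4', 1979), (0.17, [428.0, 246.0, 251.0, 205.0], 'zt88.5', 'c', [690.8, 157.7], 'sz', [219.4, 158.6], 'ang 80.1', 20326)]
eraser [(0.67, [365.0, 250.0, 62.0, 30.0], 'zt100.8', 'c', [646.8, 101.1], 'sz', [52.4, 22.2], 'ang 74.7', 1032)]
housing [(0.85, [427.0, 247.0, 253.0, 213.0], 'zt88.5', 'c', [690.5, 157.5], 'sz', [219.1, 157.8], 'ang 80.0', 20077)]
tray all ([474.1, 134.6], [198.4, 132.1], 85.8, 21208)
floor ([477.0, 135.5], [195.2, 124.3], 83.9, 17628) 0.030760049179219262
roof ([691.6, 157.7], [223.7, 161.5], 80.3, 21740) 0.08773249903822697
top [] []
side [(0.55, [314.0, 220.0, 25.0, 12.0], 'zt102.5', 'c', [648.5, 102.8], 'sz', [48.7, 22.2], 'ang 71.0', 97)] []
```

View pics/w4.png

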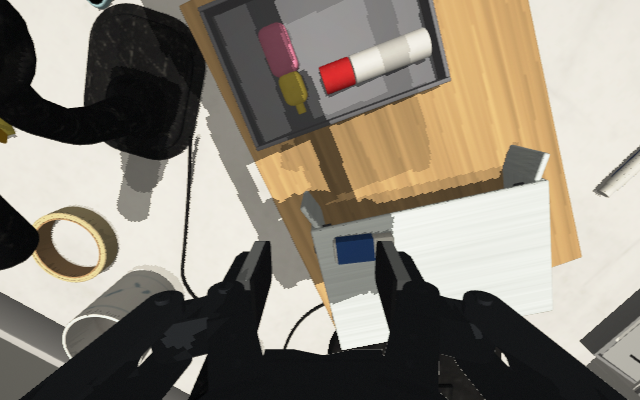

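The wrist view shows the glue stick (377,59) and highlighter (283,69) lying in the tray, with the eraser on the roof at (355,248). Next is the eraser.

Run:
```python
from h import *
o=get_obs(); print(o['eef_pos'],psi(o)); go((647.5,101.5,160,-17))
```

```text
[0.58216288 0.08838145 0.19384123] 67.16802821283231
go (647.5, 101.5, 160, -17) [-0.1378, 0.0936, 0.0846] 0.4676
```

>>> {"method": "play_rows", "body": {"plan": [[40,[-0.05,0.03,0.03],0.045],[40,[-0.1,0.07,0.06],0.09],[40,[-0.138,0.094,0.085],0.14],[40,[-0.138,0.094,0.085],0.19],[40,[-0.138,0.094,0.085],0.24],[40,[-0.138,0.094,0.085],0.29],[40,[-0.138,0.094,0.085],0.34],[40,[-0.138,0.094,0.085],0.4],[40,[-0.138,0.094,0.085],0.467],[40,[-0.138,0.094,0.085],0.467]]}}

```text
time_s: 17.2
eef_pos: [0.6476, 0.1016, 0.1596]
eef_rot: [-0.0, 0.805, 0.593, -0.0]
wrist_force: [0.2, 0.3, -0.5]
opening: 0.471
grasp_force: 0.0
```

Run:
```python
from h import *
camera('wrist'); camera('wrist'); o=get_obs(); p=camera('wrist'); w=cloud(p,o)
print(o['time_s'],o['eef_pos'],psi(o), meas(p,'eraser',o,w,0.008)); im=p['image'].astype(int)
k=(w[...,2]>.0935)&(w[...,2]<.108)&(w[...,0]>.6)&(w[...,0]<.7)&(abs(w[...,1]-.1)<.06)&(im.max(-1)>60)
r=cv2.minAreaRect((w[k][:,:2]*1000).astype(np.float32)); print(r,k.sum())
go((647.5,101.5,62,-17))
```

```text
17.3 [0.64763892 0.10158853 0.15966837] -16.962223352982097 [(0.89, [324.0, 200.0, 30.0, 72.0], 'zt100.8', 'c', [648.1, 101.5], 'sz', [53.0, 20.3], 'ang 73.8', 1831)]
((647.9852294921875, 101.19841003417969), (54.23963165283203, 22.059762954711914), 73.7757797241211) 1012
go (647.5, 101.5, 62, -17) [-0.0003, -0.0002, 0.2442] 0.0017
```

>>> {"method": "play_rows", "body": {"plan": [[40,[0,0.001,0.1],0],[40,[0,0.001,0.18],0],[40,[0,0.001,0.23],0],[40,[0,0.001,0.244],0],[40,[0,0.001,0.244],0],[40,[0,0.001,0.244],0],[8,[0,0.001,0.244],0],[8,[0,0.001,0.244],0],[8,[0,0.001,0.244],0],[8,[0,0.001,0.244],0]]}}

```text
time_s: 18.4
eef_pos: [0.6487, 0.1015, 0.063]
eef_rot: [0.0, 0.803, 0.596, 0.001]
wrist_force: [0.7, 0.2, 4.4]
opening: 0.238
grasp_force: 61.1
```

>>> {"method": "play_rows", "body": {"plan": [[8,[0,0,-0.08],0],[8,[0,0,-0.16],0],[8,[0,0,-0.16],0],[8,[0,0,-0.16],0]]}}

```text
time_s: 18.8
eef_pos: [0.6485, 0.1015, 0.1269]
eef_rot: [0.0, 0.803, 0.596, 0.001]
wrist_force: [-0.5, -0.1, -0.1]
opening: 0.239
grasp_force: 60.6
```

Run:
```python
from h import *
camera('top'); camera('top'); o=get_obs(); print(o['eef_pos'],psi(o),o['opening'],o['grasp_force']); go((449,182,125,-3),(449,182,7,-3))
```

```text
[0.6469379  0.10151188 0.12466632] -16.89406503895455 0.23874245429455593 60.57486176490784
go (449, 182, 125, -3) [0.0487, -0.532, 0.0004] -0.0772
go (449, 182, 7, -3) [0.0489, -0.5312, 0.2954] -0.0772
```

>>> {"method": "play_rows", "body": {"plan": [[8,[0.01,-0.12,0],0],[8,[0.02,-0.24,0],-0.04],[8,[0.03,-0.36,0],-0.077],[8,[0.04,-0.46,0],-0.077],[8,[0.049,-0.532,0],-0.077],[8,[0.049,-0.532,0],-0.077],[8,[0.049,-0.532,0.1],-0.077],[8,[0.049,-0.532,0.2],-0.077],[8,[0.049,-0.532,0.27],-0.077],[8,[0.049,-0.532,0.295],-0.077]]}}

```text
time_s: 19.9
eef_pos: [0.4472, 0.1812, 0.0053]
eef_rot: [-0.002, 0.726, 0.688, -0.003]
wrist_force: [-38.1, -8.9, 110.0]
opening: 0.237
grasp_force: 107.4
```

>>> {"method": "play_rows", "body": {"plan": [[8,[0,0,0],0],[8,[0,0,0],0],[30,[0,0,0],0],[30,[0,0,0],0],[30,[0,0,0],0],[30,[0,0,-0.1],0],[30,[0,0,-0.22],0],[30,[0,0,-0.34],0],[30,[0,0,-0.4],0],[30,[0,0,-0.4],0]]}}

```text
time_s: 20.9
eef_pos: [0.4532, 0.1826, 0.173]
eef_rot: [0.003, 0.726, 0.688, 0.004]
wrist_force: [1.2, 0.0, -0.7]
opening: 0.352
grasp_force: 0.0
```

Run:
```python
from h import *
camera('top'); o=get_obs(); print(o['time_s'],o['eef_pos'],psi(o)); go((330,150,200,87),(420,160,260,87))
```

```text
20.95 [0.45164014 0.18236917 0.17042609] -3.027834864012827
go (330, 150, 200, 87) [-0.0968, -0.299, -0.0755] -0.5002
go (420, 160, 260, 87) [-0.0598, -0.0749, -0.2244] -0.5002
```

The force peaked at 110 N on that descent, just under the limit. The tips are a bit longer than I estimated, so I'll be gentler from here. Now a view of the tray and housing together.

>>> {"method": "play_rows", "body": {"plan": [[40,[0.02,0.05,-0.1],-0.045],[40,[0.03,0.15,-0.2],-0.09],[40,[0.04,0.25,-0.3],-0.14],[40,[0.05,0.35,-0.32],-0.19],[40,[0.06,0.45,-0.32],-0.235],[40,[0.06,0.55,-0.32],-0.28],[40,[0.06,0.6,-0.32],-0.33],[40,[0.06,0.6,-0.32],-0.375],[40,[0.06,0.6,-0.32],-0.42],[40,[0.06,0.6,-0.32],-0.465]]}}

```text
time_s: 21.95
eef_pos: [0.6905, 0.1931, 0.2928]
eef_rot: [-0.002, 0.079, 0.997, -0.0]
wrist_force: [0.4, -0.1, 0.7]
opening: 0.47
grasp_force: 0.0
```

>>> {"method": "play_rows", "body": {"plan": [[40,[0,0,0],-0.035],[40,[0,0,0],-0.035],[40,[0,0,0],-0.035],[40,[0,0,0],-0.035]]}}

```text
time_s: 22.35
eef_pos: [0.6908, 0.1933, 0.2952]
eef_rot: [-0.001, 0.028, 1.0, -0.0]
wrist_force: [-0.6, -0.4, -0.1]
opening: 0.468
grasp_force: 0.0
```

Run:
```python
from h import *
o=get_obs(); p=camera('wrist'); w=cloud(p,o); save(p,'pics/w5.png')
print(o['time_s'],o['eef_pos'],psi(o))
for l in ('tray','glue_stick','highlighter','eraser','housing'): print(l,meas(p,l,o,w))
Q=w.reshape(-1,3); Q=Q[~np.isnan(Q[:,0])]
def rect(n,lo,hi,x0,x1,y0,y1):
    k=(Q[:,2]>lo)&(Q[:,2]<hi)&(Q[:,0]>x0)&(Q[:,0]<x1)&(Q[:,1]>y0)&(Q[:,1]<y1); P=Q[k]
    if len(P)>10: print(n,cv2.minAreaRect((P[:,:2]*1000).astype(np.float32)),len(P),np.round(np.median(P,0),4))
rect('roof',.083,.0935,.55,.85,0,.32)
rect('fin',.068,.085,.33,.45,.06,.22)
rect('rim',.0505,.058,.402,.56,.02,.26)
```

```text
22.35 [0.69078468 0.19331157 0.29516214] 86.83290064076944
tray [(0.6, [265.0, 19.0, 172.0, 38.0], 'zt54.2', 'c', [523.5, 136.7], 'sz', [188.5, 31.8], 'ang 86.5', 901)]
glue_stick [(0.98, [296.0, 3.0, 89.0, -0.0], 'zt53.1', 'c', [511.9, 172.4], 'sz', [93.9, 5.3], 'ang 86.7', 491)]
highlighter [(0.45, [229.0, 9.0, 20.0, 13.0], 'zt48.1', 'c', [510.0, 96.2], 'sz', [17.2, 12.7], 'ang 88.8', 114)]
eraser []
housing [(0.93, [301.0, 162.0, 197.0, 155.0], 'zt88.6', 'c', [692.4, 159.3], 'sz', [218.8, 157.8], 'ang 80.5', 19920), (0.54, [298.0, 2.0, 90.0, 2.0], 'zt53.1', 'c', [511.9, 172.7], 'sz', [97.5, 5.3], 'ang 86.7', 508)]
roof ((737.8745727539062, 140.18748474121094), (236.80441284179688, 262.21209716796875), 79.0941390991211) 20440 [0.697  0.155  0.0877]
rim ((523.0040893554688, 136.16018676757812), (189.8911590576172, 31.64801597595215), 86.91864776611328) 1180 [0.5331 0.1505 0.054 ]
```

View pics/w5.png

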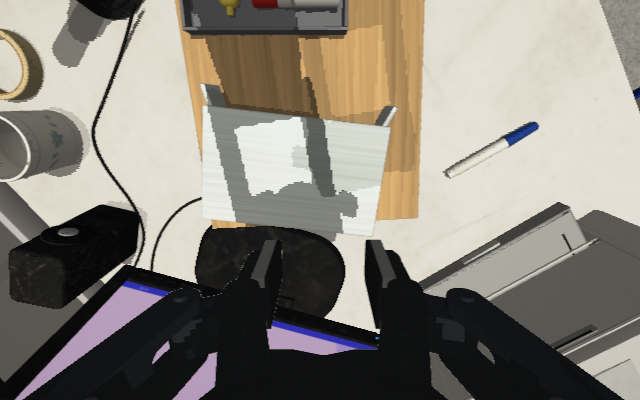

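The view shows the roof's front edge running from (205,105) to (392,127), with the flares at (210,93) and (388,115) and the tray at the top. Next I'll fit the roof's extents.

Run:
```python
from h import *
def roof(w,tag,mask):
    k=mask&(abs(w[...,2]-.0875)<.005)&(w[...,0]>.56)&(w[...,0]<.82)&(w[...,1]>.02)&(w[...,1]<.3)
    k=cv2.morphologyEx(k.astype(np.uint8),cv2.MORPH_OPEN,np.ones((7,7)) if tag=='wrist' else np.ones((5,5)))>0
    n,l,s,_=cv2.connectedComponentsWithStats(k.astype(np.uint8)); k=l==1+s[1:,4].argmax()
    P=w[k][:,:2]*1000; r=cv2.minAreaRect(P.astype(np.float32)); a=np.radians(r[2] if r[2]>45 else r[2]+90)
    ux=np.array([np.sin(a),-np.cos(a)]); uy=np.array([np.cos(a),np.sin(a)])
    # least-squares on front edge: per y-bin min x
    X=P@ux; Y=P@uy; b=np.round(Y/6); f=[(Y[b==i].mean(),X[b==i].min(),X[b==i].max()) for i in np.unique(b)[3:-3]]; f=np.array(f)
    e1=np.polyfit(f[:,0],f[:,1],1); e2=np.polyfit(f[:,0],f[:,2],1)
    bx=np.round(X/6); g=np.array([(Y[bx==i].min(),Y[bx==i].max()) for i in np.unique(bx)[3:-3]])
    ymid=np.median(g.sum(1)/2); wy=np.median(g[:,1]-g[:,0]); xf=np.polyval(e1,ymid); xb=np.polyval(e2,ymid)
    yaw=np.degrees(a)-90
    print(tag,'yaw',round(yaw,2),'edge corr',np.degrees(-np.arctan(e1[0])).round(2),np.degrees(-np.arctan(e2[0])).round(2),'depth',round(xb-xf,1),'width',round(wy,1),'front mid',np.round(ux*xf+uy*ymid,1),'back mid',np.round(ux*xb+uy*ymid,1))
o=get_obs(); p=camera('wrist'); roof(cloud(p,o),'wrist',masks_of(p,'housing')[0]['mask'])
for c in('top','side'):
    p=camera(c); m=masks_of(p,'housing'); 
    if m: roof(cloud(p),c,m[0]['mask'])
go((560,150,260,87),(384,143,150,87))
```

```text
wrist yaw -9.65 edge corr -0.38 -0.27 depth 136.8 width 214.6 front mid [634.7 167.9] back mid [769.6 145. ]
top yaw 4.9 edge corr -21.74 -16.83 depth 132.2 width 86.1 front mid [628.6  88.8] back mid [760.3 100.1]
side yaw -10.78 edge corr -2.94 1.43 depth 128.9 width 203.5 front mid [640.1 169.8] back mid [766.7 145.7]
go (560, 150, 260, 87) [0.3215, -0.1257, 0.0906] -0.0002
go (384, 143, 150, 87) [0.76, -0.1665, 0.3656] -0.0002
```

>>> {"method": "play_rows", "body": {"plan": [[40,[0.1,-0.04,0.02],0],[40,[0.2,-0.08,0.05],0],[40,[0.32,-0.126,0.09],0],[40,[0.32,-0.126,0.09],0],[40,[0.32,-0.126,0.09],0],[40,[0.32,-0.126,0.09],0]]}}

```text
time_s: 23.55
eef_pos: [0.5625, 0.15, 0.262]
eef_rot: [0.002, 0.027, 1.0, 0.0]
wrist_force: [-0.6, -0.2, 0.3]
opening: 0.465
grasp_force: 0.0
```

Run:
```python
from h import *
o=get_obs(); p=camera('wrist'); w=cloud(p,o); save(p,'pics/w6.png')
print(o['time_s'],o['eef_pos'],psi(o))
for l in ('tray','glue_stick','highlighter','eraser'): print(l,meas(p,l,o,w,0.004))
Q=w.reshape(-1,3); Q=Q[~np.isnan(Q[:,0])]
for n,lo,hi,x0,x1 in (('fin',.068,.085,.33,.45),('rim',.0505,.0575,.402,.56)):
    k=(Q[:,2]>lo)&(Q[:,2]<hi)&(Q[:,0]>x0)&(Q[:,0]<x1)&(Q[:,1]>.02)&(Q[:,1]<.26); P=Q[k]
    if len(P)>10: print(n,cv2.minAreaRect((P[:,:2]*1000).astype(np.float32)),len(P))
go((382,143.7,200,87))
```

```text
23.55 [0.56247345 0.14995929 0.26198509] 86.95160013417185
tray [(0.96, [308.0, 72.0, 183.0, 144.0], 'zt53.7', 'c', [467.9, 138.8], 'sz', [188.8, 139.7], 'ang 87.5', 2324)]
glue_stick [(0.95, [343.0, 106.0, 92.0, 20.0], 'zt56.6', 'c', [501.7, 173.7], 'sz', [96.9, 19.7], 'ang 87.0', 1405)]
highlighter [(0.66, [308.0, 73.0, 185.0, 146.0], 'zt53.5', 'c', [467.9, 139.2], 'sz', [187.6, 139.7], 'ang 86.9', 2216), (0.57, [271.0, 89.0, 26.0, 77.0], 'zt49.5', 'c', [472.6, 96.9], 'sz', [24.2, 70.4], 'ang 88.0', 1237)]
eraser [(0.97, [346.0, 62.0, 52.0, 23.0], 'zt44.0', 'c', [451.2, 180.9], 'sz', [53.9, 19.9], 'ang 87.1', 946), (0.3, [271.0, 88.0, 26.0, 74.0], 'zt49.5', 'c', [473.1, 96.9], 'sz', [24.2, 69.3], 'ang 88.0', 1246)]
fin ((404.0165100097656, 142.50369262695312), (10.957371711730957, 11.767334938049316), 87.02489471435547) 184
rim ((471.73883056640625, 138.762451171875), (190.664794921875, 132.3848419189453), 87.04702758789062) 4281
go (382, 143.7, 200, 87) [0.4482, -0.0395, 0.1512] -0.0002
```

View pics/w6.png

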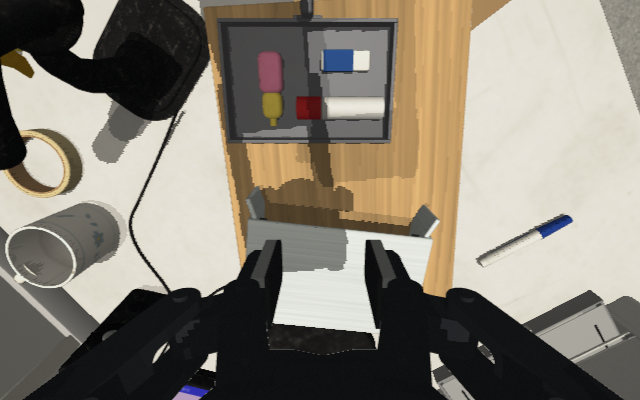

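All three items lie in the tray and are released: eraser (345,61), highlighter (271,90), glue stick (343,107). Moving to the fin.

>>> {"method": "play_rows", "body": {"plan": [[40,[0.11,-0.01,0.02],0],[40,[0.22,-0.02,0.05],0],[40,[0.33,-0.03,0.09],0],[40,[0.44,-0.04,0.15],0],[40,[0.45,-0.04,0.25],0],[40,[0.45,-0.04,0.3],0],[40,[0.45,-0.04,0.3],0],[40,[0.45,-0.04,0.3],0]]}}

```text
time_s: 24.6
eef_pos: [0.3808, 0.1435, 0.141]
eef_rot: [0.0, 0.027, 1.0, 0.0]
wrist_force: [1.0, -0.1, 0.8]
opening: 0.468
grasp_force: 0.0
```

Run:
```python
from h import *
camera('top'); o=get_obs(); p=camera('wrist'); w=cloud(p,o)
print(o['time_s'],o['eef_pos'],psi(o)); Q=w.reshape(-1,3); Q=Q[~np.isnan(Q[:,0])]
k=(abs(Q[:,2]-.077)<.006)&(abs(Q[:,0]-.39)<.05)&(abs(Q[:,1]-.143)<.02); P=Q[k]
if len(P)>10: print(cv2.minAreaRect((P[:,:2]*1000).astype(np.float32)),len(P))
go((381,143.7,31,87))
```

```text
24.65 [0.38142193 0.14347766 0.14153268] 86.96120603871336
((388.245849609375, 142.8740234375), (11.49702262878418, 41.83565139770508), 87.21219635009766) 811
go (381, 143.7, 31, 87) [0.0023, 0.0004, 0.2768] -0.0002
```

>>> {"method": "play_rows", "body": {"plan": [[40,[0.002,0,0.1],0],[40,[0.002,0,0.2],0],[40,[0.002,0,0.26],0],[40,[0.002,0,0.277],0],[40,[0.002,0,0.277],0],[40,[0.002,0,0.277],0],[4,[0.002,0,0.277],0],[4,[0.002,0,0.277],0],[4,[0.002,0,0.277],0],[4,[0.002,0,0.277],0]]}}

```text
time_s: 25.7
eef_pos: [0.3804, 0.1435, 0.0308]
eef_rot: [0.001, 0.027, 1.0, 0.0]
wrist_force: [-2.0, -0.0, 7.6]
opening: 0.126
grasp_force: 59.0
```

Run:
```python
from h import *
camera('top'); o=get_obs(); print(o['time_s'],o['eef_pos'],psi(o),o['opening'],o['wrist_force'])
th=np.radians(-9.8); ux=np.array([np.cos(th),np.sin(th)]); uy=np.array([-ux[1],ux[0]]); H=np.array([699.5,156.3])
L=92.7
for x in (-175,-150,-130,-90,-50,1): 
    t=H+ux*(x-L); go((t[0],t[1],o['eef_pos'][2]*1000,80.2))
```

```text
25.75 [0.38043472 0.14353899 0.03084127] 86.95303708380054 0.12745198966006588 [-1.14949978 -0.52338878  6.91814135]
go (np.float64(435.70630557596974), np.float64(201.86508292674694), np.float64(30.841271197896333), 80.2) [-0.1302, 0.153, 0.0004] 0.0375
go (np.float64(460.341503038057), np.float64(197.60984544759611), np.float64(30.841271197896333), 80.2) [-0.1923, 0.1456, 0.0005] 0.0375
go (np.float64(480.04966100772674), np.float64(194.20565546427545), np.float64(30.841271197896333), 80.2) [-0.242, 0.1397, 0.0007] 0.0375
go (np.float64(519.4659769470663), np.float64(187.39727549763415), np.float64(30.841271197896333), 80.2) [-0.3413, 0.128, 0.0009] 0.0375
go (np.float64(558.8822928864059), np.float64(180.58889553099286), np.float64(30.841271197896333), 80.2) [-0.4406, 0.1162, 0.0012] 0.0375
go (np.float64(609.1380957090639), np.float64(171.9082110735252), np.float64(30.841271197896333), 80.2) [-0.5672, 0.1012, 0.0015] 0.0375
```

>>> {"method": "play_rows", "body": {"plan": [[4,[-0.006,0.007,0],0.001],[4,[-0.02,0.024,0],0.006],[4,[-0.036,0.044,0],0.011],[4,[-0.054,0.065,0],0.016],[4,[-0.072,0.086,0],0.021],[4,[-0.09,0.107,0],0.027],[4,[-0.106,0.126,0],0.032],[4,[-0.12,0.142,0],0.036],[4,[-0.129,0.151,0],0.0375],[4,[-0.13,0.153,0],0.0375]]}}

```text
time_s: 26.75
eef_pos: [0.4351, 0.2015, 0.0308]
eef_rot: [0.0, 0.085, 0.996, -0.0]
wrist_force: [-4.5, -7.3, 10.5]
opening: 0.129
grasp_force: 60.2
```

Run:
```python
from h import *
o=get_obs(); print(o['time_s'],o['eef_pos'],psi(o),o['opening'],o['wrist_force'])
for c in('top','side'):
    p=camera(c); w=cloud(p); print(c,meas(p,'tray',None,w))
    save(p,f'pics/{c}7.png')
    Q=w.reshape(-1,3); Q=Q[~np.isnan(Q[:,0])]
    k=(abs(Q[:,2]-.055)<.005)&(Q[:,0]>.47)&(Q[:,0]<.605)&(Q[:,1]>.06)&(Q[:,1]<.30); P=Q[k]
    print(cv2.minAreaRect((P[:,:2]*1000).astype(np.float32)),len(P))
a=cv2.imread('pics/top7.png')[100:260,210:380]; b=cv2.imread('pics/side7.png')[130:290,250:420]
cv2.imwrite('pics/b7.png',cv2.hconcat([cv2.resize(a,(400,376),interpolation=2),cv2.resize(b,(400,376),interpolation=2)]))
```

```text
26.75 [0.43514544 0.2015316  0.03083503] 80.22212538028909 0.12918598005001058 [-4.52999893 -7.34276474 10.53963199]
top [(0.95, [278.0, 197.0, 71.0, 55.0], 'zt36.3', 'c', [526.9, 185.2], 'sz', [183.9, 128.7], 'ang 81.0', 559)]
((559.7796630859375, 174.49786376953125), (199.7493133544922, 134.97360229492188), 77.38645935058594) 451
side [(0.82, [347.0, 193.0, 73.0, 60.0], 'zt51.1', 'c', [509.4, 190.0], 'sz', [184.5, 170.4], 'ang 80.1', 296)]
((527.4781494140625, 186.6858367919922), (189.69834899902344, 133.54087829589844), 80.06116485595703) 418
```

View pics/b7.png

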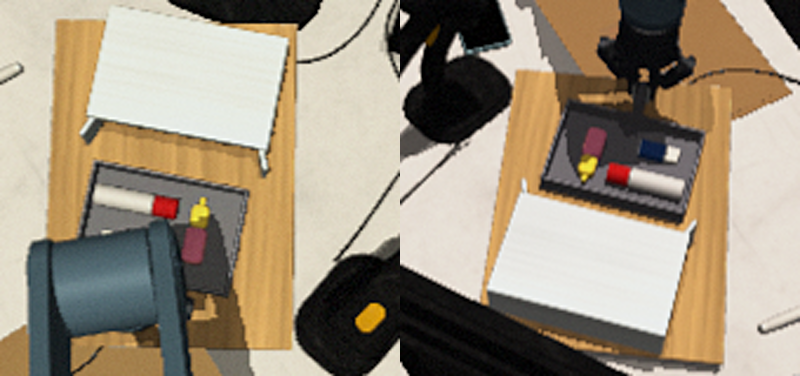

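Both views show the tray square to the mouth with all items inside, and the lateral error is about 1 mm. Sliding in.

Run:
```python
from h import *
th=np.radians(-9.9); ux=np.array([np.cos(th),np.sin(th)]); H=np.array([699.5,156.2])
for x in (-90,-50,-10,1): t=H+ux*(x-92.7); go((t[0],t[1],30.8,80.15))
```

```text
go (np.float64(519.5205261115228), np.float64(187.61144662104812), 30.8, 80.15) [-0.2137, 0.0016, 0.0005] 0.0003
go (np.float64(558.9248991577138), np.float64(180.73428260987174), 30.8, 80.15) [-0.3137, 0.0014, 0.0007] 0.0003
go (np.float64(598.3292722039047), np.float64(173.85711859869537), 30.8, 80.15) [-0.4137, 0.0012, 0.0008] 0.0003
go (np.float64(609.1654747916073), np.float64(171.96589849562184), 30.8, 80.15) [-0.4412, 0.0011, 0.0009] 0.0003
```

>>> {"method": "play_rows", "body": {"plan": [[4,[-0.008,0,0],0],[4,[-0.028,0,0],0],[4,[-0.052,0,0],0],[4,[-0.078,0,0],0],[4,[-0.104,0.001,0],0],[4,[-0.13,0.001,0],0],[4,[-0.156,0.001,0],0],[4,[-0.18,0.001,0],0],[4,[-0.2,0.001,0],0],[4,[-0.21,0.001,0],0]]}}

```text
time_s: 27.95
eef_pos: [0.5174, 0.1883, 0.0309]
eef_rot: [-0.0, 0.085, 0.996, 0.0]
wrist_force: [-7.6, 1.2, 11.6]
opening: 0.127
grasp_force: 60.2
```

>>> {"method": "play_rows", "body": {"plan": [[4,[-0.008,0,0],0],[4,[-0.026,0,0],0],[4,[-0.048,0,0],0],[4,[-0.07,0,0],0],[4,[-0.092,0,0],0],[4,[-0.114,0,0],0],[4,[-0.136,0,0],0],[4,[-0.156,0,0],0],[4,[-0.17,0,0],0],[4,[-0.175,0,0],0]]}}

```text
time_s: 28.95
eef_pos: [0.5863, 0.1764, 0.0309]
eef_rot: [-0.0, 0.085, 0.996, 0.0]
wrist_force: [-6.8, 1.0, 9.4]
opening: 0.127
grasp_force: 59.9
```

>>> {"method": "play_rows", "body": {"plan": [[4,[-0.01,0,0],0],[4,[-0.022,0,0],0],[4,[-0.034,0,0],0],[4,[-0.044,0,0],0],[4,[-0.05,0,0],0],[4,[-0.05,0,0],0]]}}

```text
time_s: 29.55
eef_pos: [0.6061, 0.173, 0.0309]
eef_rot: [0.0, 0.085, 0.996, 0.0]
wrist_force: [-3.9, -0.6, 5.4]
opening: 0.125
grasp_force: 59.5
```

>>> {"method": "play_rows", "body": {"plan": [[4,[-0.003,0,0],0],[4,[-0.006,0,0],0],[4,[-0.009,0,0],0],[4,[-0.009,0,0],0]]}}

```text
time_s: 29.95
eef_pos: [0.6083, 0.1726, 0.0309]
eef_rot: [-0.001, 0.085, 0.996, 0.0]
wrist_force: [-9.2, 1.0, 9.6]
opening: 0.127
grasp_force: 60.0
```

No stop contact yet, so I'll creep on.

>>> {"method": "play_rows", "body": {"plan": [[4,[-0.002,0,0],0],[4,[-0.004,0,0],0],[4,[-0.005,0,0],0],[4,[-0.005,0,0],0]]}}

```text
time_s: 30.35
eef_pos: [0.6082, 0.1726, 0.0309]
eef_rot: [-0.003, 0.085, 0.996, -0.0]
wrist_force: [-16.5, 1.6, 16.6]
opening: 0.129
grasp_force: 60.9
```

Run:
```python
from h import *
camera('top');o=get_obs(); print(o['time_s'],o['eef_pos'],psi(o),o['opening'],o['wrist_force'])
```

```text
30.4 [0.6081684  0.17262842 0.03083683] 80.26329310015201 0.12558257829904523 [-17.2353531    1.44813046  16.18074847]
```

The tray has stalled and the force is rising, so it is against the back stop. Releasing and retreating.

>>> {"method": "play_rows", "body": {"plan": [[4,[0.003,0,0],0],[40,[0.003,0,0],0],[40,[0.003,0,0],0],[40,[0.003,0,0],0],[40,[0.003,0,0],0],[40,[0.003,0,-0.06],0],[40,[0.003,0,-0.15],0],[40,[0.003,0,-0.25],0],[40,[0.003,0,-0.37],0],[40,[0.003,0,-0.48],0]]}}

```text
time_s: 31.4
eef_pos: [0.6102, 0.1717, 0.2233]
eef_rot: [0.0, 0.085, 0.996, 0.0]
wrist_force: [1.0, 0.1, -0.0]
opening: 0.47
grasp_force: 0.0
```

>>> {"method": "play_rows", "body": {"plan": [[40,[-0.1,0,-0.05],0],[40,[-0.2,0,-0.05],0],[40,[-0.25,0,-0.05],0],[40,[-0.25,0,-0.05],0],[40,[-0.25,0,-0.05],0]]}}

```text
time_s: 31.9
eef_pos: [0.7081, 0.1547, 0.2403]
eef_rot: [-0.001, 0.085, 0.996, -0.0]
wrist_force: [-0.0, 0.8, 0.1]
opening: 0.466
grasp_force: 0.0
```

Run:
```python
from h import *
o=get_obs(); p=camera('wrist'); w=cloud(p,o); save(p,'pics/w8.png'); print(o['time_s'],o['eef_pos'],psi(o))
Q=w.reshape(-1,3); Q=Q[~np.isnan(Q[:,0])]
k=(abs(Q[:,2]-.077)<.006)&(abs(Q[:,0]-.615)<.05)&(abs(Q[:,1]-.171)<.02); P=Q[k]; print('fin',cv2.minAreaRect((P[:,:2]*1000).astype(np.float32)),len(P))
print(meas(p,'housing',o,w))
```

```text
31.9 [0.70812944 0.1547377  0.24029012] 80.19389854269743
fin ((615.5873413085938, 171.79995727539062), (11.773704528808594, 38.35866928100586), 80.4529037475586) 539
[(0.59, [323.0, 152.0, 235.0, 165.0], 'zt88.6', 'c', [691.5, 157.5], 'sz', [220.1, 157.8], 'ang 80.2', 27763)]
```

View pics/w8.png

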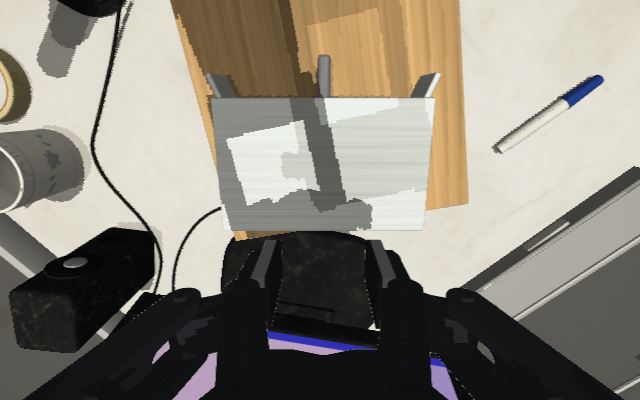

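The last view shows the tray home under the roof with its fin out at the middle of the mouth (323,75), and the arm clear of everything. Handing in.

```bash
python3 -c "
from bench import *
print(hand_in())"
```

```text
the job is handed in; nothing more can be done
None
```

The glue stick, highlighter and eraser are in the tray, and the tray is slid home against the back stop. I handed the job in at about 32 s of the 72 s allowed; no verdict came back. The wrist force peaked at 110 N (limit 120 N) while I set the eraser down.

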